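# Nip a tube stub up in a turnbuckle clamp

## Task

Stand the square steel tube stub upright on the clamp's base plate, midway between the red jaws, and let go of it. Then turn the yellow turnbuckle, its top going away from the robot base, so that both jaws draw in together and grip the tube firmly, well past the first touch, but feel the load and do not overtighten: the thin wall dents. Leave the tube clamped and everything else on the bench where it is.

Things in the scene. Friction and masses are not known exactly. Their poses are not given: they have to be found in the camera images.
- tube: Loose bright-steel square tube stub, 40 x 40 mm outside, 4 mm wall, 100 mm tall, about 0.45 kg, standing upright. Origin: centre of its underside; z up along it, x and y square to its sides. It stands among a copper-coloured round pipe stub and a green can, which stay where they are.
- clamp: The clamp, bolted to the bench: dark base plate 280 x 300 x 12 mm. Origin on the bench under the middle of the pocket; x points from the pocket to the turnbuckle (away from the robot), y is the line along which the jaws close, z up. The plate spans x -55..225, y -150..150 mm. Grey carrier plates at y = +-106 mm (12 thick, x 5..170, 108 mm high).
- pocket (a point): Point on top of the base plate in the middle of the pocket (12 mm above the bench), where the tube's underside centre belongs. Axes as the clamp.
- jaw_l: Red jaw on the clamp's +y side: flat upright pad, 85 mm along x (-25..60 from the pocket), 13 to 55 mm above the bench, 12 mm thick, rubber-backed (about 0.01 mm per N). Origin in the plane of its inner face, at bench height, clamp x = 0. Slides only along y. At the start each face is 3.5 to 6 mm off a centred tube, not the same on both sides.
- jaw_r: The same jaw on the clamp's -y side; its inner face looks to +y. Both jaws move in by 1.9 mm for each radian of the turnbuckle.
- axis (a point): Middle of the turnbuckle, on its axis: 130 mm from the pocket along the clamp's x, 85 mm above the bench. The axis runs along the clamp's y. It tightens when its top goes towards the clamp's +x (positive turn about the clamp's y). Self-holding: it stays when released. It takes about 1.8 to 3.2 rad until both jaws touch, then about 0.25 to 0.4 rad more.
- spoke_a (a point): Outer end of one of the four steel spokes with orange bands (12 mm thick rods with round ends, straight out from the hub at 90 degrees to each other, ends 65 mm from the axis, in the plane y = 0 of the clamp). At a random angle at the start.
- spoke_b (a point): Outer end of the next spoke, 90 degrees on from spoke_a in the tightening direction.
- spoke_c (a point): Outer end of the spoke opposite spoke_a.
- spoke_d (a point): Outer end of the spoke opposite spoke_b.
- pipe: Loose copper-coloured round pipe stub, 48 mm across, 85 mm tall, standing. Origin: centre of its underside. Bystander.
- can: Loose green can, 52 mm across, 130 mm tall. Origin: centre of its underside. Bystander.
- jar: Amber jar with a black cap, 66 mm across, 80 mm tall. Bystander on the robot's right.
- wrench: Wrench lying on the robot's right. Bystander.
- hammer: Hammer lying at the far left. Bystander.
- screwdriver: Screwdriver lying on the robot's right. Bystander.
- bracket: Yellow angle bracket, 90 x 40 x 56 mm, far left. Bystander.
- turnbuckle: Yellow turnbuckle body (hub radius 19 mm, 100 mm long) with four spokes; origin at point axis, y along the axis. Turning free takes a steady friction moment of about 0.35 to 0.4 N m (7 N at 57 mm). Once both jaws bite it rises by 0.0038 N m per newton of grip (of each jaw on the tube). Good: 30 to 80 N of grip, 0.11 to 0.3 N m above free. Under 20 N is too loose; at 120 N the tube dents.

How it is judged:
On the way, in this order (a step that is already met when the one before it is completed fails the run):
1. the tube stands upright in the pocket between the open jaws, released: within 8 mm of the pocket, not yet gripped (distance between tube and pocket below 0.008 m and angle between tube's own z axis and vertical below 0.06 rad and contact force between the fingers and tube below 0.1 N and contact force between any of jaw_l, jaw_r and tube below 5 N), for 0.2 s.
2. both jaws grip the tube with at least 20 N (contact force between each of jaw_l, jaw_r and tube above 20 N), for 0.2 s.
At the end, for the whole second after the job is handed in: The tube stands upright (within 0.06 rad) in the pocket (underside centre within 10 mm of the pocket point), at rest, and both jaws press on it with 20 N or more (never 120 N) (all of step 2 and distance between tube and pocket below 0.01 m and angle between tube's own z axis and vertical below 0.06 rad and linear speed of tube below 0.01 m/s); the robot touches nothing.
It fails at once if a jaw presses the tube with more than 120 N (dents it) (contact force between any of jaw_l, jaw_r and tube above 120 N).
It fails at once if the tube is tipped over (angle between tube's own z axis and vertical above 0.5 rad).
It fails at once if a bystander is moved by more than 30 mm (distance of any of pipe, can, jar, wrench, hammer, screwdriver, bracket from where it was at the start of the episode above 0.03 m).
It also fails if it takes over 72 s, if anything falls off the work surface, if the arm or the gripper's body presses on something with over 40 N, if the wrist force passes 120 N, or if a joint passes its speed limit or range.

## Robot

A 6-joint arm with a two-finger parallel gripper is mounted at the origin on the work surface. World frame = base frame: x ahead of the robot, y to its left, z up, the work surface at z = 0. Lengths are in m, angles in rad, forces in N, time in s.
With the tool pointing down it reaches from about 0.275 to 0.975 m from the base axis. Payload 8.4 kg.
Tool frame: the origin (TCP) lies at the very end of the fingers, on their centre line; the grasp point (between the pads) lies 19 mm behind it (manip.pinch_z is the distance from the TCP to the grasp point, in m); z points along the fingers, x is the direction in which the jaws open and shut, and the axes are right-handed (so a half turn about z gives the same grasp; the last joint's range is limited). The gripper opens to 92 mm and grips with 3 to 60 N. Pads are 20 mm wide; open, the fingers measure 128 mm over their backs; the gripper's body (75 mm by 189 mm) begins 69 mm behind the grasp point.
Start: joints at [-1.172, 0.353, 1.633, -0, 1.155, -0.002], TCP at [0.244, -0.575, 0.215] pointing down, gripper open.
Joint ranges: [-2.63, 2.63], [-0.92, 2.1], [0.06, 2.66], [-1.3, 4.44], [0, 2.69], [-3.02, 3.02]. Speed limits (rad/s): [2.22, 2.22, 2.79, 3.14, 3.14, 3.14].

## Interface

Orientations are given as [roll, pitch, yaw] about the fixed x, y, z axes, in that order (R = Rz(yaw) Ry(pitch) Rx(roll)).
In Python, from rig import manip gives the robot as it stands.
- The arm moves only by the tool move_arm, never from a script. Its argument "increments" is a list of rows, each a list of 7 numbers: the shift along the world's x, y, z scaled (see below), then the turn, a rotation vector about the world's x, y, z scaled (see below), then the opening, from 0 (shut) to 1 (fully open). In form: [[tx, ty, tz, wx, wy, wz, claw], ...]. A call has 1 to 5 rows; each row is the pose to reach, as a shift and turn from the pose measured when the call began, turning the shorter way round; what a row does not reach only later rows make up. The controller multiplies each number of a shift by 50 cm and each number of a turn by pi rad. A row lasts 1/8 s, in which the tool goes at most 62.5 mm and 10.7 degrees, less where a joint would pass 70% of its speed; a pose out of reach is approached as far as the arm can. A call with a number of a shift or a turn outside -1 to 1 is refused whole. A call with a gripper value outside its range is refused whole. The fingers move at their own pace and stop on an object; "newtons" is the grip in N (left out, the last holds). Time passes only in rows, so rows that repeat a pose let the fingers close. It gives the time, the measured TCP pose, the force and the opening at its end, in the units of the state.
- manip.sense(): the state, without advancing time (a new reading comes with each control period).
- manip.grab_frame(name): name is "scene" or "side" or "wrist"; returns a dict with "image" (384x512x3 uint8, red, green, blue), "z_map" (384x512 float32, m along the optical axis (not along the pixel's ray), 0 where there is no reading), "fx", "fy", "cx", "cy" (pixels), "extrinsics" (4x4, takes a point from world to camera coordinates); the wrist camera has in their place "mount" (4x4, takes a point from camera to tool coordinates, whose origin is the TCP and whose axes are the tool frame's). Camera axes: x right, y up, looking along -z (the intrinsics and any distortion apply to the point x, -y, -z); pixel columns grow to the right and rows downward; lengths in m; the calibration is good to about 2 mm. A picture is of the moment at which its call begins: read the wrist's pose just before it.
- manip.close_job(): hands the job in, once; it reports no verdict.
Trained networks look in a picture, given as the dict that the camera call returned (one of the last four; its "shot" number tells which), for a name from the list of things; names that differ only in an ending like _2 or _b are one class to them, and where a whole thing is asked for, a point or a joint stands for the part that bears it (a point fixed in the world has none). Each returns a list of dicts, best first, with "score" (0 to 1); they miss things now and then, are a little off and sometimes report something else, mostly with a low value. They report only what shows in the picture. A call takes as long as a camera call.
- manip.search_frame(thing, picture): "pixel" ([column, row] in pixels, amid what is visible of it).
- manip.masks_of(thing, picture): "region" (384x512 bool, what is visible of it) and "pixel" ([column, row] in pixels, amid what is visible of it).
- manip.spot_point(thing, picture): "pixel" ([column, row] in pixels: a listed point, or the origin of a listed thing).
The state is a dict: "time_s": time; "q": joint angles; "joint_velocities": joint speeds; "effort": joint torques, N m; "tcp_pos": TCP position; "orientation": TCP orientation; "contact_force": force on the tool from outside, world axes, zero at the start; "wrist_torque": the same for the moment, N m; "width": finger opening in m.
Only numpy, scipy, OpenCV 4.12 (cv2) and the standard library are available. Lean on these libraries where they do the work, as an engineer would, in place of code of your own. Each camera call takes 0.05 s, during which the arm holds its last target. There are 200 camera calls.

## Working session

There is one attempt and no reset: what is moved stays moved. The work goes in short steps, Python scripts to look and compute and a tool call to move; the robot and the scene stay as the last step left them, time stands still between calls to the robot, and variables do not carry over. Pictures are saved under pics/ and viewed, about 8 in all and at most 12, crops included, and the job is handed in when it is done.

Besides the shell and the picture viewer there is one more tool, called after ">>>" as name(argument=value, ...), one argument or row to a line, values as JSON. move_arm: Moves the arm, as the interface text tells. Its arguments: {"type":"object","properties":{"increments":{"type":"array","items":{"type":"array","items":{"type":"number"}}},"newtons":{"type":"number"}},"required":["increments"]}

```bash
mkdir -p pics; ls
cat > h.py <<'E'
import numpy as np, cv2
from rig import manip
from scipy.spatial.transform import Rotation as R
def world(f, px, depth=None, z=None, st=None):
    # pixel(s) -> world, via depth map
    px=np.atleast_2d(px).astype(float)
    u,v=px[:,0],px[:,1]
    d=f["z_map"][np.clip(v.round().astype(int),0,383),np.clip(u.round().astype(int),0,511)] if depth is None else depth
    ray=np.stack([(u-f["cx"])/f["fx"],-(v-f["cy"])/f["fy"],-np.ones_like(u)],1)
    T=c2w(f,st)
    if z is not None:
        rw=ray@T[:3,:3].T; d=(z-T[2,3])/rw[:,2]
    return (ray*np.reshape(d,(-1,1)))@T[:3,:3].T+T[:3,3]
def c2w(f,st=None):
    if "extrinsics" in f: return np.linalg.inv(f["extrinsics"])
    T=np.eye(4);T[:3,:3]=R.from_euler('xyz',st["orientation"]).as_matrix();T[:3,3]=st["tcp_pos"]
    return T@f["mount"]
def proj(f,p,st=None):
    q=np.atleast_2d(p)@np.linalg.inv(c2w(f,st))[:3,:3].T+np.linalg.inv(c2w(f,st))[:3,3]
    return np.stack([f["cx"]+f["fx"]*q[:,0]/-q[:,2], f["cy"]-f["fy"]*q[:,1]/-q[:,2]],1)
def cloud(f,m,st=None):
    v,u=np.nonzero(m&(f["z_map"]>0)); return world(f,np.stack([u,v],1),st=st)
E
python3 - <<'E'
from h import *
np.set_printoptions(precision=4,suppress=True)
print(manip.sense())
ims=[]
for c in ["scene","side"]:
    f=manip.grab_frame(c); ims.append(f["image"].copy()); print(c,{k:f[k] for k in f if k not in("image","z_map")}, c2w(f)[:3,3])
    for t in ["tube","pipe","can","jar","jaw_l","jaw_r","turnbuckle","clamp"]:
        for r in manip.masks_of(t,f)[:1]:
            P=cloud(f,r["region"]); 
            if len(P): print(t,round(r["score"],2),r["pixel"],len(P),np.median(P,0),np.percentile(P,2,axis=0),np.percentile(P,98,axis=0))
    for t in ["tube","pocket","axis","spoke_a","spoke_b","spoke_c","spoke_d","jaw_l","jaw_r"]:
        for r in manip.spot_point(t,f)[:4]: print(' pt',t,round(r["score"],2),r["pixel"],world(f,r["pixel"])[0])
    cv2.imwrite(f"pics/{c}0.png",f["image"][:,:,::-1])
E
```

```text
pics
{'time_s': 0.0, 'q': array([-1.1724,  0.3536,  1.6341,  0.    ,  1.1552, -0.0024]), 'joint_velocities': array([ 0.0015, -0.001 , -0.0004,  0.0032, -0.0015,  0.0004]), 'effort': array([  0.0035, -59.3835, -33.4217,   0.07  ,   0.0233,  -0.0001]), 'tcp_pos': array([ 0.2437, -0.575 ,  0.2139]), 'orientation': array([-3.1416,  0.0014, -1.17  ]), 'contact_force': array([-0.7883,  0.0534, -0.2799]), 'wrist_torque': array([ 0.0055, -0.0653,  0.0205]), 'width': 0.09172900638536274}
scene {'fx': 348.21981516769085, 'fy': 348.21981516769085, 'cx': 249.39217808550796, 'cy': 191.30692862936448, 'extrinsics': array([[-0.036 ,  0.9993, -0.0105,  0.0272],
       [-0.5762, -0.0121,  0.8173,  0.2104],
       [ 0.8165,  0.0355,  0.5762, -1.5932],
       [ 0.    ,  0.    ,  0.    ,  1.    ]]), 'shot': 1} [1.4231 0.0318 0.7463]
tube 0.64 [342.0, 216.9] 526 [0.5872 0.2804 0.0625] [0.5509 0.2619 0.0012] [0.5934 0.3041 0.0999]
pipe 0.75 [323.9, 197.7] 339 [0.4536 0.2364 0.054 ] [0.4154 0.2158 0.0029] [0.4609 0.2597 0.0846]
can 0.7 [375.7, 207.0] 622 [0.5361 0.3918 0.0819] [0.4994 0.3731 0.009 ] [0.543
[... 3455 characters left out ...]
5674 -0.0942  0.0112]
 pt spoke_b 0.75 [274.8, 180.0] [ 0.5925 -0.0484  0.0898]
 pt spoke_b 0.64 [300.7, 178.0] [0.6993 0.0585 0.003 ]
 pt spoke_c 0.82 [268.6, 207.2] [ 0.5674 -0.0942  0.0112]
 pt spoke_c 0.75 [274.8, 180.0] [ 0.5925 -0.0484  0.0898]
 pt spoke_c 0.64 [300.7, 178.0] [0.6993 0.0585 0.003 ]
 pt spoke_d 0.82 [268.6, 207.2] [ 0.5674 -0.0942  0.0112]
 pt spoke_d 0.75 [274.8, 180.0] [ 0.5925 -0.0484  0.0898]
 pt spoke_d 0.64 [300.7, 178.0] [0.6993 0.0585 0.003 ]
 pt jaw_l 0.96 [243.3, 217.3] [ 0.4798 -0.1814  0.0569]
 pt jaw_l 0.63 [247.3, 226.0] [ 0.4911 -0.184   0.02  ]
 pt jaw_r 0.96 [243.3, 217.3] [ 0.4798 -0.1814  0.0569]
 pt jaw_r 0.63 [247.3, 226.0] [ 0.4911 -0.184   0.02  ]
```

Run:
```python
from h import *
np.set_printoptions(precision=4,suppress=True)
fs={c:manip.grab_frame(c) for c in ["scene","side"]}
Ps=[];full=np.ones((384,512),bool)
for c,f in fs.items():
    P=cloud(f,full); 
    for nm,lo,hi,box in [("carrier",.1,.112,(.4,.8,-.3,.05)),("plate",.008,.016,(.35,.8,-.3,.06)),("jawtop",.05,.058,(.4,.6,-.25,0)),("tubetop",.09,.108,(.53,.61,.24,.32)),("pipetop",.075,.095,(.4,.48,.19,.28)),("cantop",.122,.138,(.47,.57,.35,.44))]:
        m=(P[:,2]>lo)&(P[:,2]<hi)&(P[:,0]>box[0])&(P[:,0]<box[1])&(P[:,1]>box[2])&(P[:,1]<box[3])
        Q=P[m]
        if len(Q)>3:
            r=cv2.minAreaRect((Q[:,:2]*1000).astype(np.float32)); print(c,nm,len(Q),Q.mean(0),r)
        np.save(f"/tmp/{c}_{nm}.npy",Q)
a=cv2.resize(fs["side"]["image"][95:265,165:375],None,fx=3,fy=3,interpolation=cv2.INTER_CUBIC)
cv2.imwrite("pics/a.png",a[:,:,::-1])
b=cv2.resize(fs["scene"]["image"][160:290,140:400],None,fx=3,fy=3,interpolation=cv2.INTER_CUBIC)
cv2.imwrite("pics/b.png",b[:,:,::-1])
```

```text
scene carrier 361 [ 0.5923 -0.1104  0.1062] ((577.1871337890625, -113.012451171875), (167.9291534423828, 249.5313262939453), 15.509363174438477)
scene plate 3028 [ 0.6138 -0.1136  0.0116] ((619.4765625, -144.7863311767578), (351.24896240234375, 385.3178405761719), 15.557636260986328)
scene jawtop 184 [ 0.5151 -0.1214  0.0537] ((518.5582275390625, -87.94821166992188), (200.51097106933594, 115.82891082763672), 76.99870300292969)
scene tubetop 112 [0.5715 0.2823 0.0963] ((570.0594482421875, 283.1060791015625), (44.632083892822266, 40.645694732666016), 9.132067680358887)
scene pipetop 81 [0.4386 0.2375 0.0812] ((437.8876037597656, 237.22108459472656), (44.00987243652344, 46.9272346496582), 82.84342193603516)
scene cantop 130 [0.5192 0.3971 0.1283] ((515.8528442382812, 399.5316162109375), (46.83756637573242, 48.088340759277344), 24.206111907958984)
side carrier 513 [ 0.587  -0.1272  0.1057] ((576.5195922851562, -117.55281066894531), (164.6478729248047, 252.05136108398438), 15.376137733459473)
side plate 2360 [ 0.561  -0.1545  0.0121] ((614.9246215820312, -146.8428192138672), (347.98077392578125, 376.83978271484375), 14.91677474975586)
side jawtop 353 [ 0.5208 -0.1293  0.0538] ((527.721435546875, -124.52466583251953), (135.75941467285156, 239.2036895751953), 2.118276834487915)
side tubetop 69 [0.5682 0.2795 0.0969] ((568.8978271484375, 279.6483459472656), (42.180320739746094, 49.155914306640625), 8.99234676361084)
side pipetop 69 [0.4351 0.2345 0.0818] ((435.42730712890625, 236.2552947998047), (49.98163604736328, 45.785194396972656), 83.65662384033203)
side cantop 75 [0.5149 0.3932 0.1287] ((515.522216796875, 397.164306640625), (50.223594665527344, 46.4033203125), 38.6884880065918)
```

View pics/a.png

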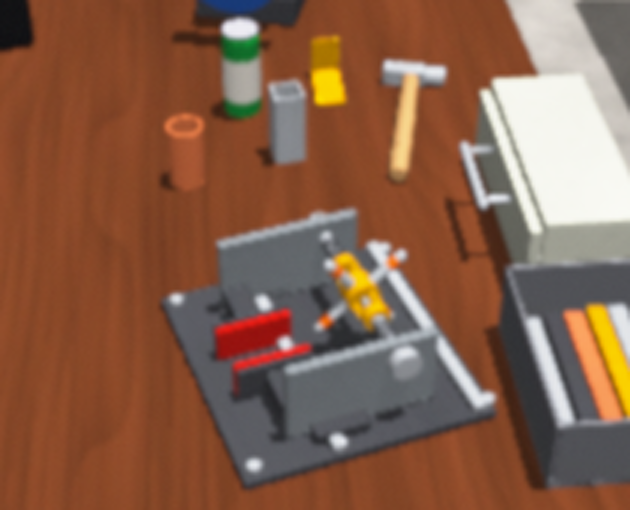

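View pics/b.png

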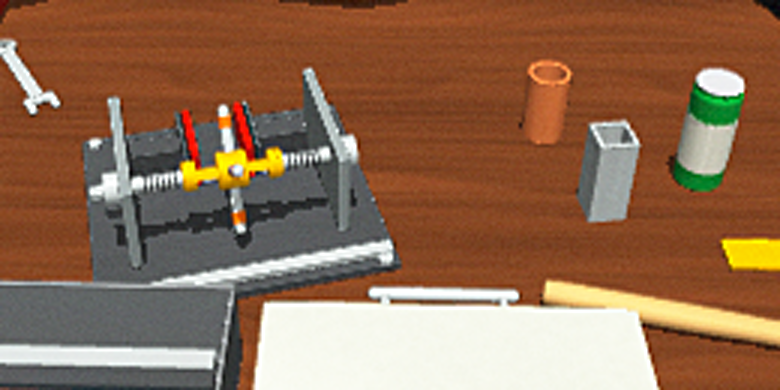

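Run:
```python
from h import *
np.set_printoptions(precision=4,suppress=True)
full=np.ones((384,512),bool)
th=np.deg2rad(15.4)
ex=np.array([np.cos(th),np.sin(th)]);ey=np.array([-np.sin(th),np.cos(th)])
for c in ["scene","side"]:
    f=manip.grab_frame(c);P=cloud(f,full);v,u=np.nonzero(f["z_map"]>0);C=f["image"][v,u].astype(int)
    q=np.stack([P[:,:2]@ex,P[:,:2]@ey,P[:,2]],1)
    o=np.array([.577,-.115]);qo=np.array([o@ex-.0875,o@ey]);q[:,:2]-=qo
    near=(abs(q[:,0]-.09)<.2)&(abs(q[:,1])<.17)
    k=near&(q[:,2]>.09)&(q[:,2]<.112)
    for s in (1,-1):
        m=k&(abs(q[:,1]*s-.106)<.02)&(q[:,2]>.100); Q=q[m]
        fit=np.polyfit(Q[:,0],Q[:,1],1)
        print(c,"carrier",s,m.sum(),"x",np.percentile(Q[:,0],[0,1,99,100]),"y",np.percentile(Q[:,1],[2,50,98]),"slope",fit[0])
    red=near&(C[:,0]>110)&(C[:,1]<60)&(C[:,2]<60)&(q[:,0]<.08)&(q[:,2]>.012)
    for s in (1,-1):
        Q=q[red&(q[:,1]*s>0)]
        if len(Q): print(" jaw",s,len(Q),"x",np.percentile(Q[:,0],[1,99]),"y",np.percentile(Q[:,1],[2,10,50,90,98]))
    # plate edges
    m=near&(abs(q[:,2]-.012)<.004);Q=q[m];print(" plate x",np.percentile(Q[:,0],[.5,99.5]),"y",np.percentile(Q[:,1],[.5,99.5]))
    dx=q[:,0]-.13;dz=q[:,2]-.085;r=np.hypot(dx,dz)
    m=near&(abs(q[:,1])<.013)&(r>.024)&(r<.071)
    a=np.degrees(np.arctan2(dx,dz))[m]  # 0=up, + towards clamp +x
    h,e=np.histogram(a,np.arange(-180,181,10));print(" ang",[(int(e[i]),int(h[i])) for i in range(36) if h[i]])
    a2=np.radians(a)*4;print(" mean mod90",np.degrees(np.angle(np.exp(1j*a2).mean()))/4, "y mean",q[m,1].mean())
    print(" origin",qo[0]*ex+qo[1]*ey)
```

```text
scene carrier 1 152 x [0.0027 0.0069 0.1696 0.1702] y [0.1016 0.1069 0.1187] slope 0.01638080678233549
scene carrier -1 149 x [0.0049 0.0108 0.1709 0.1719] y [-0.1143 -0.1038 -0.0979] slope 0.0002764927389071059
 jaw 1 63 x [-0.023   0.0624] y [0.0257 0.0258 0.0298 0.0339 0.0348]
 jaw -1 50 x [-0.0255  0.0607] y [-0.0327 -0.0318 -0.028  -0.0248 -0.0244]
 plate x [-0.0519  0.2837] y [-0.1479  0.1507]
 ang [(-180, 1), (-50, 1), (-40, 32), (-30, 21), (40, 5), (50, 14), (120, 4), (130, 40), (140, 10)]
 mean mod90 -37.124684029255455 y mean 0.001985096930733855
 origin [ 0.4926 -0.1382]
side carrier 1 179 x [0.0033 0.0038 0.1667 0.167 ] y [0.0969 0.1039 0.1135] slope 0.01493711817097946
side carrier -1 238 x [0.0049 0.0063 0.1657 0.1688] y [-0.1206 -0.1089 -0.1002] slope -0.004112346059343828
 jaw 1 260 x [-0.0252  0.0592] y [0.02   0.0222 0.0251 0.029  0.032 ]
 jaw -1 52 x [-0.0242  0.0574] y [-0.0405 -0.0384 -0.0335 -0.0292 -0.0279]
 plate x [-0.0558  0.2619] y [-0.1516  0.146 ]
 ang [(-180, 1), (-140, 3), (-130, 26), (-120, 16), (-110, 1), (-50, 9), (-40, 30), (-30, 2), (30, 5), (40, 33), (50, 11), (60, 1), (130, 3), (140, 1), (170, 4)]
 mean mod90 -36.7481484484259 y mean -0.002232323343057512
 origin [ 0.4926 -0.1382]
```

>>> move_arm(
  increments=[
    [0.1,0.1,0.15,0,0,0,1],
    [0.4,0.6,0.15,0,0,-0.078,1],
    [0.5,0.9,0.15,0,0,-0.078,1],
    [0.5,0.9,0.15,0,0,-0.078,1],
    [0.5,0.9,0.15,0,0,-0.078,1],
  ],
)

```text
time_s: 2.62
tcp_pos: [0.3923, -0.3247, 0.2769]
orientation: [-3.141, -0.0, -1.415]
contact_force: [1.1, -0.1, -0.1]
width: 0.0918
```

>>> move_arm(
  increments=[
    [0.3,0.9,0,0,0,0,1],
    [0.3,0.9,0,0,0,0,1],
    [0.3,0.9,0,0,0,0,1],
    [0.3,0.9,0,0,0,0,1],
    [0.3,0.9,0,0,0,0,1],
  ],
)

```text
time_s: 3.25
tcp_pos: [0.491, -0.028, 0.2772]
orientation: [-3.14, -0.001, -1.415]
contact_force: [1.4, -0.4, 0.5]
width: 0.0921
```

>>> move_arm(
  increments=[
    [0.155,0.6,0,0,0,0,1],
    [0.155,0.6,0,0,0,0,1],
    [0.155,0.6,0,0,0,0,1],
    [0.155,0.6,0,0,0,0,1],
    [0.155,0.6,0,0,0,0,1],
  ],
)

```text
time_s: 3.88
tcp_pos: [0.5687, 0.2742, 0.2773]
orientation: [-3.14, -0.001, -1.415]
contact_force: [0.6, -1.3, 0.3]
width: 0.0915
```

Run:
```python
from h import *
np.set_printoptions(precision=4,suppress=True)
st=manip.sense();print(st["tcp_pos"],st["orientation"],st["joint_velocities"])
f=manip.grab_frame("wrist");P=cloud(f,np.ones((384,512),bool),st=st)
for nm,lo,hi,b in [("tube",.09,.108,(.53,.61,.24,.32)),("pipe",.078,.093,(.4,.48,.19,.28)),("can",.12,.14,(.46,.57,.35,.44))]:
    Q=P[(P[:,2]>lo)&(P[:,2]<hi)&(P[:,0]>b[0])&(P[:,0]<b[1])&(P[:,1]>b[2])&(P[:,1]<b[3])]
    if len(Q)>4: print(nm,len(Q),np.median(Q[:,2]),cv2.minAreaRect((Q[:,:2]*1000).astype(np.float32)))
cv2.imwrite("pics/w0.png",f["image"][:,:,::-1])
```

```text
[0.5687 0.2742 0.2773] [-3.1396 -0.0008 -1.4151] [ 0.6339  0.4964 -0.6748 -0.0043  0.1705  0.6346]
tube 672 0.099345049993143 ((569.969482421875, 282.791015625), (39.94474411010742, 39.58502197265625), 8.369251251220703)
pipe 583 0.08391544000981821 ((435.8994445800781, 237.26931762695312), (47.18812942504883, 46.03919219970703), 9.099265098571777)
can 1985 0.12940755977226087 ((516.0054321289062, 397.42877197265625), (47.90019607543945, 48.03682327270508), 0.7557242512702942)
```

View pics/w0.png

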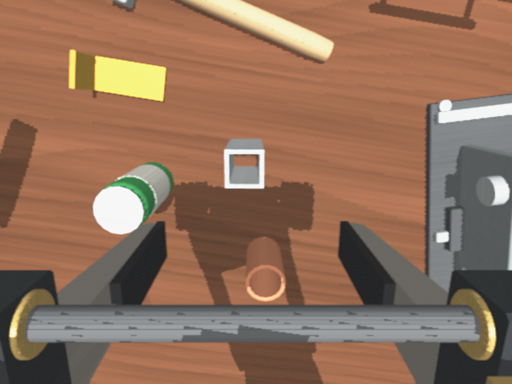

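>>> move_arm(
  increments=[
    [0.004,0.015,-0.1,0,0,0,1],
    [0.003,0.015,-0.2,0,0,0,1],
    [0.003,0.015,-0.24,0,0,0,1],
    [0.003,0.015,-0.24,0,0,0,1],
    [0.003,0.015,-0.24,0,0,0,1],
  ],
)

```text
time_s: 4.55
tcp_pos: [0.5728, 0.2886, 0.159]
orientation: [-3.135, 0.004, -1.414]
contact_force: [1.3, 0.0, 0.3]
width: 0.0922
```

>>> move_arm(
  increments=[
    [-0.0055,-0.013,-0.05,0,0,0,1],
    [-0.0055,-0.013,-0.1,0,0,0,1],
    [-0.0055,-0.013,-0.15,0,0,0,1],
    [-0.0055,-0.013,-0.206,0,0,0,1],
    [-0.0055,-0.013,-0.206,0,0,0,1],
  ],
)

```text
time_s: 5.18
tcp_pos: [0.57, 0.2819, 0.0561]
orientation: [-3.136, 0.004, -1.414]
contact_force: [0.6, 0.6, 0.7]
width: 0.0918
```

>>> move_arm(
  increments=[
    [0,0,0,0,0,0,1],
    [0,0,0,0,0,0,1],
  ],
)

```text
time_s: 5.42
tcp_pos: [0.5711, 0.2824, 0.058]
orientation: [-3.133, 0.005, -1.414]
contact_force: [-0.7, 0.2, 0.4]
width: 0.092
```

>>> move_arm(
  increments=[
    [-0.002,0,-0.003,0,0,0,0.3],
    [-0.002,0,-0.003,0,0,0,0.3],
    [-0.002,0,-0.003,0,0,0,0.3],
    [-0.002,0,-0.003,0,0,0,0.3],
    [-0.002,0,-0.003,0,0,0,0.3],
  ],
  newtons=30,
)

```text
time_s: 6.05
tcp_pos: [0.5701, 0.2824, 0.0564]
orientation: [-3.133, 0.005, -1.414]
contact_force: [-0.2, 0.3, 0.3]
width: 0.0441
```

>>> move_arm(
  increments=[
    [0,0,0,0,0,0,0.3],
    [0,0,0,0,0,0,0.3],
    [0,0,0,0,0,0,0.3],
  ],
)

```text
time_s: 6.42
tcp_pos: [0.5701, 0.2824, 0.0564]
orientation: [-3.133, 0.005, -1.414]
contact_force: [0.2, -0.2, -0.4]
width: 0.0398
```

>>> move_arm(
  increments=[
    [0,0,0.1,0,0,0,0.2],
    [0,0,0.2,0,0,0,0.2],
    [0,0,0.3,0,0,0,0.2],
    [0,0,0.4,0,0,0,0.2],
    [-0.02,-0.1,0.4,0,0,0,0.2],
  ],
)

```text
time_s: 7.05
tcp_pos: [0.5626, 0.2349, 0.2605]
orientation: [-3.126, 0.007, -1.411]
contact_force: [1.7, -1.2, -5.3]
width: 0.0398
```

>>> move_arm(
  increments=[
    [-0.02,-0.1,0,-0.001,0,0.01,0.2],
    [-0.04,-0.2,0,-0.002,0,0.02,0.2],
    [-0.06,-0.3,0,-0.002,0,0.03,0.2],
    [-0.08,-0.4,0,-0.002,0,0.037,0.2],
    [-0.1,-0.5,0,-0.002,0,0.037,0.2],
  ],
)

```text
time_s: 7.68
tcp_pos: [0.5114, -0.0166, 0.2599]
orientation: [-3.128, 0.001, -1.294]
contact_force: [1.0, 0.0, -4.1]
width: 0.04
```

>>> move_arm(
  increments=[
    [-0.02,-0.12,-0.02,-0.001,0.002,0,0.2],
    [-0.037,-0.24,-0.1,-0.0012,0.0042,-0.0014,0.2],
    [-0.037,-0.243,-0.1,-0.0012,0.0042,-0.0014,0.2],
    [-0.037,-0.243,-0.1,-0.0012,0.0042,-0.0014,0.2],
    [-0.037,-0.243,-0.1,-0.0012,0.0042,-0.0014,0.2],
  ],
)

```text
time_s: 8.3
tcp_pos: [0.4935, -0.1372, 0.2105]
orientation: [-3.141, 0.001, -1.298]
contact_force: [0.2, -0.1, -4.8]
width: 0.0398
```

Run:
```python
from h import *
np.set_printoptions(precision=4,suppress=True)
st=manip.sense();print(st["tcp_pos"],st["orientation"])
th=np.deg2rad(15.5)
A=np.array([[np.cos(th),np.sin(th),0],[-np.sin(th),np.cos(th),0],[0,0,1]])
out=[]
for c in ["scene","side","wrist"]:
    st=manip.sense();f=manip.grab_frame(c);P=cloud(f,np.ones((384,512),bool),st=st);v,u=np.nonzero(f["z_map"]>0);C=f["image"][v,u].astype(int)
    q=(P-[.4926,-.1382,0])@A.T
    red=(C[:,0]>100)&(C[:,1]<60)&(C[:,2]<60)&(q[:,0]<.08)&(q[:,0]>-.05)&(q[:,2]>.012)&(q[:,2]<.06)
    for s in (1,-1):
        Q=q[red&(q[:,1]*s>0)&(abs(q[:,1])<.06)]
        if len(Q)>5: print(c," jaw",s,len(Q),"x",np.percentile(Q[:,0],[1,99]),"y",np.percentile(Q[:,1],[2,50,98]),"z",np.percentile(Q[:,2],[2,98]))
    for s in (1,-1):
        m=(abs(q[:,1]*s-.106)<.014)&(abs(q[:,2]-.105)<.005)&(q[:,0]>0)&(q[:,0]<.18);Q=q[m]
        if m.sum()>5: print(c," carrier",s,m.sum(),np.percentile(Q[:,0],[1,99]),np.percentile(Q[:,1],[3,50,97]))
    g=(abs(C.max(1)-C.min(1))<25)&(C.mean(1)>70)&(np.hypot(q[:,0],q[:,1])<.05)&(q[:,2]>.13)&(q[:,2]<.20)
    Q=q[g]
    if len(Q)>5: print(c," tube",len(Q),[np.percentile(Q[:,i],[2,50,98]) for i in range(3)])
    out.append(cv2.resize(f["image"],None,fx=.78,fy=.78))
    if c!="wrist":
        px=proj(f,[st["tcp_pos"]])[0].astype(int); out[-1]=cv2.resize(f["image"][max(px[1]-70,0):px[1]+100,max(px[0]-90,0):px[0]+130],(400,300),interpolation=cv2.INTER_CUBIC)
    else: out[-1]=cv2.resize(f["image"],(400,300))
b=np.zeros((600,800,3),np.uint8);b[:300,:400]=out[0];b[:300,400:]=out[1];b[300:,:400]=out[2]
cv2.imwrite("pics/c.png",b[:,:,::-1])
```

```text
[ 0.4935 -0.1372  0.2105] [-3.141   0.0013 -1.2982]
scene  jaw 1 66 x [-0.0225  0.0608] y [0.0255 0.0294 0.0345] z [0.0176 0.0565]
scene  jaw -1 55 x [-0.0207  0.0614] y [-0.0332 -0.0281 -0.0242] z [0.0171 0.0567]
scene  carrier 1 144 [0.0085 0.1692] [0.1016 0.1071 0.1134]
scene  carrier -1 144 [0.0083 0.1703] [-0.1099 -0.1038 -0.0983]
scene  tube 167 [array([0.0059, 0.0198, 0.0228]), array([-0.0178,  0.0012,  0.0208]), array([0.1553, 0.1776, 0.199 ])]
side  jaw 1 243 x [-0.0252  0.0583] y [0.0205 0.0248 0.0301] z [0.0139 0.0572]
side  jaw -1 35 x [-0.026   0.0548] y [-0.0403 -0.0329 -0.0291] z [0.0407 0.0581]
side  carrier 1 112 [0.0623 0.1662] [0.0973 0.1031 0.1133]
side  carrier -1 220 [0.0068 0.167 ] [-0.1148 -0.1093 -0.1003]
side  tube 186 [array([-0.0208, -0.0047,  0.0183]), array([-0.0229, -0.0183,  0.0103]), array([0.1539, 0.1777, 0.199 ])]
wrist  jaw 1 108 x [-0.0052  0.0596] y [0.0242 0.0245 0.0254] z [0.0286 0.0544]
wrist  jaw -1 143 x [-0.013  0.06 ] y [-0.0341 -0.0254 -0.0251] z [0.0124 0.0542]
wrist  carrier 1 3417 [0.0069 0.1403] [0.1004 0.1052 0.1122]
wrist  carrier -1 3450 [0.0083 0.1411] [-0.1121 -0.1038 -0.0988]
wrist  tube 1970 [array([-0.0157,  0.0205,  0.0211]), array([-0.0172,  0.0011,  0.0194]), array([0.1566, 0.187 , 0.1997])]
```

View pics/c.png

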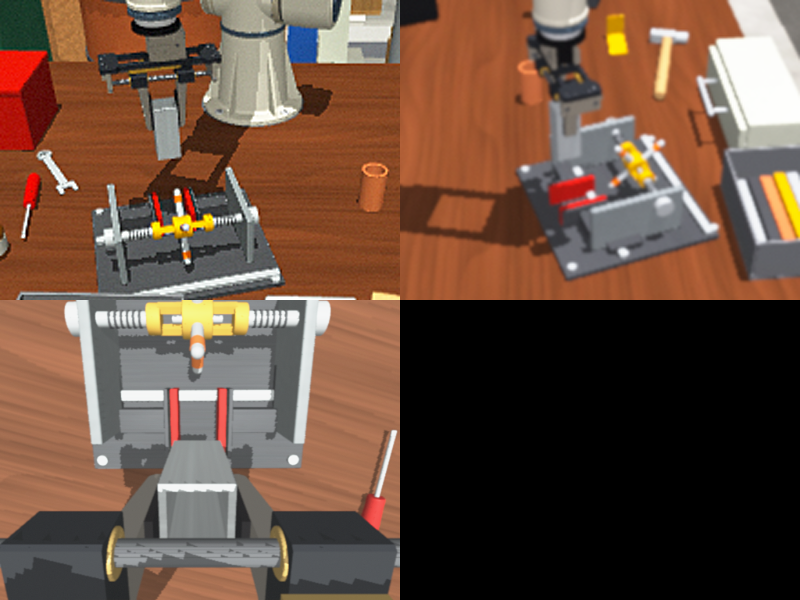

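>>> move_arm(
  increments=[
    [0,0,-0.08,0,0,0,0.2],
    [0,0,-0.16,0,0,0,0.2],
    [0,0,-0.22,0,0,0,0.2],
    [0,0,-0.26,0,0,0,0.2],
    [0,0,-0.275,0,0,0,0.2],
  ],
)

```text
time_s: 9.07
tcp_pos: [0.4934, -0.1364, 0.0724]
orientation: [3.141, 0.001, -1.296]
contact_force: [0.4, 0.1, -4.4]
width: 0.04
```

>>> move_arm(
  increments=[
    [0,0,0,0,0,0,0.2],
    [0,0,0,0,0,0,0.2],
  ],
)

```text
time_s: 9.32
tcp_pos: [0.4942, -0.1363, 0.0733]
orientation: [-3.14, 0.001, -1.296]
contact_force: [-0.2, 0.8, -4.9]
width: 0.04
```

>>> move_arm(
  increments=[
    [-0.002,-0.003,-0.004,0,0,0,0.2],
    [-0.002,-0.003,-0.009,0,0,0,0.2],
    [-0.002,-0.003,-0.009,0,0,0,0.2],
  ],
)

```text
time_s: 9.7
tcp_pos: [0.493, -0.1379, 0.0688]
orientation: [-3.141, 0.001, -1.296]
contact_force: [-0.5, 1.0, -4.4]
width: 0.04
```

>>> move_arm(
  increments=[
    [0,0,-0.0015,0,0,0,0.2],
    [0,0,-0.003,0,0,0,0.2],
  ],
)

```text
time_s: 9.95
tcp_pos: [0.4932, -0.1379, 0.0683]
orientation: [-3.14, 0.001, -1.296]
contact_force: [-6.1, 2.2, 19.8]
width: 0.0396
```

Touched down. Release.

>>> move_arm(
  increments=[
    [0,0,0,0,0,0,0.6],
    [0,0,0,0,0,0,0.7],
    [0,0,0,0,0,0,0.8],
    [0,0,0,0,0,0,0.8],
  ],
)

```text
time_s: 10.45
tcp_pos: [0.4932, -0.1379, 0.0682]
orientation: [-3.14, 0.001, -1.296]
contact_force: [0.2, -0.3, -0.9]
width: 0.0731
```

>>> move_arm(
  increments=[
    [0,0,0.05,0,0,0,0.8],
    [0,0,0.1,0,0,0,0.8],
    [0,0,0.2,0,0,0,0.8],
    [0,0,0.3,0,0,0,0.8],
    [-0.1,0.03,0.4,0,0,0,0.8],
  ],
)

```text
time_s: 11.08
tcp_pos: [0.4517, -0.1254, 0.2636]
orientation: [-3.138, -0.001, -1.296]
contact_force: [0.3, -1.1, 0.2]
width: 0.0733
```

```bash
cat > chk.py <<'E'
from h import *
import sys
np.set_printoptions(precision=4,suppress=True)
th=np.deg2rad(15.5)
A=np.array([[np.cos(th),np.sin(th),0],[-np.sin(th),np.cos(th),0],[0,0,1]]);O=[.4928,-.1380,0]
def go(name,view):
    print(manip.sense()["time_s"]);out=[]
    for c in view:
        st=manip.sense();f=manip.grab_frame(c);P=cloud(f,np.ones((384,512),bool),st=st);v,u=np.nonzero(f["z_map"]>0);C=f["image"][v,u].astype(int)
        q=(P-O)@A.T
        red=(C[:,0]>100)&(C[:,1]<60)&(C[:,2]<60)&(q[:,0]<.08)&(q[:,0]>-.05)&(q[:,2]>.05)&(q[:,2]<.06)
        for s in (1,-1):
            Q=q[red&(q[:,1]*s>0)&(abs(q[:,1])<.06)]
            if len(Q)>5: print(c,"jaw",s,len(Q),np.percentile(Q[:,1],[2,50,98]))
        Q=q[(np.hypot(q[:,0],q[:,1])<.05)&(q[:,2]>.105)&(q[:,2]<.12)]
        if len(Q)>5: print(c,"tubetop",len(Q),np.median(Q[:,2]),cv2.minAreaRect((Q[:,:2]*1000).astype(np.float32)))
        dx=q[:,0]-.13;dz=q[:,2]-.085;r=np.hypot(dx,dz)
        m=(abs(q[:,1])<.013)&(r>.026)&(r<.069)&(q[:,2]>.02)
        a=np.degrees(np.arctan2(dx,dz))[m]
        if m.sum()>5:
            h,e=np.histogram(a,np.arange(-180,181,10));print(c,"ang mod90 %.1f"%(np.degrees(np.angle(np.exp(4j*np.radians(a)).mean()))/4),[(int(e[i]),int(h[i])) for i in range(36) if h[i]>3])
        if c=="wrist": im=cv2.resize(f["image"],(400,300))
        else:
            p=proj(f,[.53,-.13,.1])[0].astype(int);im=cv2.resize(f["image"][p[1]-60:p[1]+60,p[0]-80:p[0]+80],(400,300),interpolation=cv2.INTER_CUBIC)
        out.append(im)
    cv2.imwrite(name,np.hstack(out)[:,:,::-1])
if __name__=="__main__": go(sys.argv[1],sys.argv[2:])
E
python3 chk.py pics/d.png side wrist
```

```text
11.075
side jaw 1 15 [0.0223 0.0254 0.0297]
side jaw -1 24 [-0.0376 -0.0341 -0.0308]
side tubetop 87 0.11050882475270385 ((-0.7523555755615234, -2.5478057861328125), (45.637351989746094, 41.611328125), 89.59014892578125)
side ang mod90 -37.4 [(-140, 5), (-130, 22), (-120, 16), (-50, 9), (-40, 29), (40, 31), (50, 12)]
wrist tubetop 732 0.11150604432451952 ((-0.2625236511230469, -0.11816787719726562), (39.85084915161133, 40.11722946166992), 0.23939542472362518)
wrist ang mod90 -32.3 [(-130, 227), (-120, 138), (-50, 15), (-40, 343), (-30, 57)]
```

View pics/d.png

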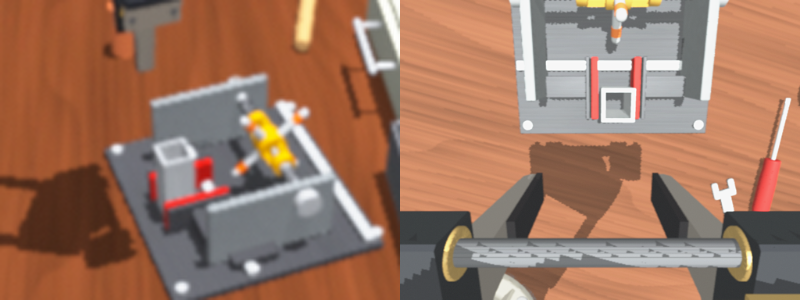

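>>> move_arm(
  increments=[
    [0.1,0.003,-0.05,0,0,-0.001,0],
    [0.198,0.007,-0.12,0,0,-0.001,0],
    [0.198,0.007,-0.127,0,0,-0.001,0],
    [0.198,0.007,-0.127,0,0,-0.001,0],
    [0.198,0.007,-0.127,0,0,-0.001,0],
  ],
  newtons=20,
)

```text
time_s: 11.8
tcp_pos: [0.5479, -0.1214, 0.203]
orientation: [-3.135, -0.003, -1.299]
contact_force: [-0.0, -0.1, 0.3]
width: 0.0257
```

>>> move_arm(
  increments=[
    [0,0,0,0,0,0,0],
    [0,0,0,0,0,0,0],
    [0,0,0,0,0,0,0],
  ],
)

```text
time_s: 12.18
tcp_pos: [0.5478, -0.1215, 0.2035]
orientation: [-3.134, -0.003, -1.3]
contact_force: [-0.1, 0.1, 0.3]
width: 0.0004
```

>>> move_arm(
  increments=[
    [0,0,-0.08,0,0,0,0],
    [0,0,-0.16,0,0,0,0],
    [0.001,0,-0.161,0,0,0,0],
    [0.001,0,-0.161,0,0,0,0],
  ],
)

```text
time_s: 12.68
tcp_pos: [0.5491, -0.1217, 0.1242]
orientation: [-3.133, -0.004, -1.3]
contact_force: [0.1, -0.1, 0.0]
width: 0.0002
```

>>> move_arm(
  increments=[
    [0.015,0.0042,0,0,0,0,0],
    [0.03,0.0084,0,0,0,0,0],
    [0.045,0.0126,0,0,0,0,0],
    [0.06,0.0168,0,0,0,0,0],
  ],
)

```text
time_s: 13.18
tcp_pos: [0.5749, -0.1137, 0.124]
orientation: [3.141, -0.002, -1.299]
contact_force: [-17.0, -4.3, 11.5]
width: 0.0006
```

>>> move_arm(
  increments=[
    [0.01,0.0028,0,0,0,0,0],
    [0.02,0.0056,0,0,0,0,0],
    [0.03,0.0084,0,0,0,0,0],
  ],
)

```text
time_s: 13.55
tcp_pos: [0.5879, -0.1099, 0.1243]
orientation: [3.136, -0.001, -1.298]
contact_force: [-9.6, -2.8, 7.0]
width: 0.0003
```

>>> move_arm(
  increments=[
    [0.015,0.0042,0,0,0,0,0],
    [0.03,0.0084,0,0,0,0,0],
    [0.04,0.011,0,0,0,0,0],
  ],
)

```text
time_s: 13.92
tcp_pos: [0.6063, -0.1046, 0.1246]
orientation: [3.131, -0.001, -1.298]
contact_force: [-10.9, -2.2, 8.7]
width: 0.0003
```

>>> move_arm(
  increments=[
    [0.01,0.0028,0,0,0,0,0],
    [0.025,0.007,0,0,0,0,0],
    [0.04,0.011,0,0,0,0,0],
  ],
)

```text
time_s: 14.3
tcp_pos: [0.6228, -0.0996, 0.1234]
orientation: [3.123, 0.001, -1.297]
contact_force: [-11.6, -4.1, -0.5]
width: 0.0003
```

>>> move_arm(
  increments=[
    [0.01,0.0028,0,0,0,0,0],
    [0.02,0.0056,0,0.001,-0.003,0,0],
    [0.03,0.0084,0,0.0016,-0.0057,0,0],
  ],
)

```text
time_s: 14.68
tcp_pos: [0.6345, -0.0956, 0.1222]
orientation: [3.134, 0.003, -1.297]
contact_force: [-10.4, -3.1, 0.8]
width: 0.0006
```

>>> move_arm(
  increments=[
    [-0.02,-0.0056,0.01,0,0,0,0],
    [-0.03,-0.008,0.1,0,0,0,0],
    [-0.08,-0.022,0.16,0,0,0,0],
    [-0.2,-0.053,0.16,0,0,0,0],
    [-0.2,-0.053,0.16,0,0,0,0],
  ],
)

```text
time_s: 15.3
tcp_pos: [0.5308, -0.1224, 0.2028]
orientation: [3.133, 0.003, -1.298]
contact_force: [0.4, 0.1, -0.7]
width: 0.0005
```

```bash
python3 chk.py pics/e.png side scene; python3 -c "
from h import *
s=manip.sense();print(s['tcp_pos'],s['orientation'],s['contact_force'])"
```

```text
15.3
side jaw 1 16 [0.0181 0.0213 0.0264]
side jaw -1 30 [-0.0383 -0.0311 -0.0249]
side tubetop 88 0.10956765626514126 ((-1.4845752716064453, -1.0487442016601562), (41.28889465332031, 48.72654724121094), 0.3870237469673157)
side ang mod90 42.6 [(-150, 4), (-140, 26), (-130, 13), (-60, 9), (-50, 27), (-40, 5), (30, 27), (40, 16), (120, 10), (130, 11)]
scene jaw 1 38 [0.0234 0.0274 0.0313]
scene jaw -1 44 [-0.0303 -0.0265 -0.022 ]
scene tubetop 69 0.11000817246226025 ((0.7809410095214844, 1.2496261596679688), (44.71950912475586, 39.43700408935547), 0.744956374168396)
scene ang mod90 43.0 [(-50, 36), (-40, 12), (40, 20), (120, 44), (130, 9)]
[ 0.53491038 -0.12228382  0.20317545] [ 3.13610687e+00  2.00694515e-03 -1.29770097e+00] [ 0.71641722 -0.36151353 -0.12459749]
```

>>> move_arm(
  increments=[
    [0.012,0.002,-0.08,0,0,0,0],
    [0.012,0.002,-0.16,0,0,0,0],
    [0.012,0.002,-0.165,0,0,0,0],
    [0.012,0.002,-0.165,0,0,0,0],
    [0.012,0.002,-0.165,0,0,0,0],
  ],
)

```text
time_s: 16.02
tcp_pos: [0.5424, -0.1215, 0.1223]
orientation: [3.138, 0.001, -1.298]
contact_force: [-0.9, 0.2, 0.6]
width: 0.0005
```

>>> move_arm(
  increments=[
    [0.02,0.0055,0,0,0,0,0],
    [0.04,0.011,0,0,0,0,0],
    [0.055,0.015,0,0,0,0,0],
    [0.07,0.019,0,0,0,0,0],
  ],
)

```text
time_s: 16.52
tcp_pos: [0.5639, -0.114, 0.1214]
orientation: [3.11, 0.006, -1.295]
contact_force: [-63.5, -19.9, 50.7]
width: 0.0007
```

>>> move_arm(
  increments=[
    [0.015,0.0042,0.004,0,0,0,0],
    [0.03,0.0083,0.008,0,0,0,0],
    [0.04,0.011,0.01,0,0,0,0],
  ],
)

```text
time_s: 16.9
tcp_pos: [0.5789, -0.1079, 0.1262]
orientation: [3.1, 0.01, -1.296]
contact_force: [-14.5, 3.9, 10.5]
width: 0.0005
```

>>> move_arm(
  increments=[
    [0.01,-0.002,0,0,-0.004,0,0],
    [0.018,-0.004,0,0.0005,-0.01,0,0],
    [0.026,-0.005,0,0.0005,-0.0136,0,0],
    [0.034,-0.003,0,0.0005,-0.0136,0,0],
  ],
)

```text
time_s: 17.4
tcp_pos: [0.594, -0.1092, 0.1262]
orientation: [3.137, 0.002, -1.296]
contact_force: [-9.7, -0.7, 6.0]
width: 0.0005
```

>>> move_arm(
  increments=[
    [0.003,0.0008,0,0,0,0,0],
    [0.006,0.0016,0,0,0,0,0],
    [0.009,0.0024,0,0,0,0,0],
    [0.012,0.0033,0,0,0,0,0],
  ],
)

```text
time_s: 17.9
tcp_pos: [0.5989, -0.1077, 0.1266]
orientation: [3.134, 0.002, -1.295]
contact_force: [-8.2, -2.3, 7.2]
width: 0.0003
```

>>> move_arm(
  increments=[
    [0.002,0.0005,0,0,0,0,0],
    [0.004,0.001,0,0,0,0,0],
    [0.006,0.0016,0,0,0,0,0],
    [0.008,0.0021,0,0,0,0,0],
  ],
)

```text
time_s: 18.4
tcp_pos: [0.6019, -0.1068, 0.127]
orientation: [3.131, 0.002, -1.295]
contact_force: [-7.7, -2.0, 6.7]
width: 0.0004
```

```bash
cat > tq.py <<'E'
import numpy as np
from scipy.optimize import brentq
ex=np.array([.9636,.2672]);ax=np.array([.6181,-.1033])
def rep(p,F,tilt=0):
    p=np.array(p);F=-np.array(F)
    x=(p[:2]-ax)@ex+.010;h=p[2]-.085;f=F[:2]@ex
    phi=brentq(lambda a:h*np.tan(a)-.006/np.cos(a)-x,-.3,1.2)
    if phi<0: c=np.arcsin((x+.006)/.059);phi=c;h=.059*np.cos(c)
    print("phi %.1f deg  x %.1f h %.1f  f %.1f fz %.1f  tau %.3f"%(np.degrees(phi),x*1e3,h*1e3,f,F[2],f*h-F[2]*x))
E
echo ok
```

```text
ok
```

>>> move_arm(
  increments=[
    [0.002,0.0005,0,0,0,0,0],
    [0.004,0.001,0,0,0,0,0],
    [0.006,0.0016,0,0,0,0,0],
    [0.008,0.0021,0,0,0,0,0],
  ],
)

```text
time_s: 18.9
tcp_pos: [0.6044, -0.106, 0.1272]
orientation: [3.127, 0.003, -1.295]
contact_force: [-9.2, -3.7, 6.9]
width: 0.0003
```

>>> move_arm(
  increments=[
    [0.002,0.0005,0,0,0,0,0],
    [0.004,0.001,0,0,0,0,0],
    [0.006,0.0016,0,0,0,0,0],
  ],
)

```text
time_s: 19.27
tcp_pos: [0.6059, -0.1056, 0.1273]
orientation: [3.123, 0.003, -1.294]
contact_force: [-9.2, -2.7, 7.1]
width: 0.0005
```

>>> move_arm(
  increments=[
    [0.002,0.0005,0,0,0,0,0],
    [0.004,0.001,0,0,0,0,0],
    [0.006,0.0016,0,0,0,0,0],
  ],
)

```text
time_s: 19.65
tcp_pos: [0.6073, -0.1052, 0.1275]
orientation: [3.118, 0.004, -1.294]
contact_force: [-8.7, -3.1, 5.7]
width: 0.0006
```

>>> move_arm(
  increments=[
    [0.002,0.0005,0,0.001,-0.004,0,0],
    [0.004,0.001,0,0.002,-0.0072,0,0],
    [0.006,0.0016,0,0.002,-0.0072,0,0],
    [0.008,0.0021,0,0.002,-0.0072,0,0],
  ],
)

```text
time_s: 20.15
tcp_pos: [0.6094, -0.1045, 0.1273]
orientation: [3.137, 0.004, -1.293]
contact_force: [-9.7, -3.0, 3.9]
width: 0.0005
```

>>> move_arm(
  increments=[
    [0.002,0.0005,0,0,-0.001,0,0],
    [0.004,0.001,0,0,-0.001,0,0],
    [0.006,0.0016,0,0,-0.001,0,0],
  ],
)

```text
time_s: 20.52
tcp_pos: [0.6108, -0.1042, 0.1273]
orientation: [3.136, 0.004, -1.293]
contact_force: [-8.4, -3.8, 3.9]
width: 0.0001
```

>>> move_arm(
  increments=[
    [0.002,0.0005,0,0,-0.001,0,0],
    [0.004,0.001,0,0,-0.001,0,0],
    [0.006,0.0016,0,0,-0.001,0,0],
  ],
)

```text
time_s: 20.9
tcp_pos: [0.6121, -0.1037, 0.1273]
orientation: [3.134, 0.003, -1.293]
contact_force: [-8.1, -4.4, 5.0]
width: 0.0004
```

```bash
python3 chk.py pics/f.png wrist scene; python3 -c "
from h import *
from tq import rep
s=manip.sense();print(s['tcp_pos'],s['orientation'],s['contact_force']);rep(s['tcp_pos'],s['contact_force'])"
```

```text
20.9
wrist tubetop 325 0.11026314373421103 ((17.613367080688477, 0.5131855010986328), (7.014742374420166, 17.324926376342773), 0.7245794534683228)
wrist ang mod90 7.5 [(-80, 36), (-10, 11), (0, 1011), (10, 527), (20, 21), (80, 9), (90, 1024), (100, 132)]
scene jaw 1 15 [0.0214 0.0252 0.0289]
scene jaw -1 43 [-0.0284 -0.0242 -0.0203]
scene tubetop 20 0.11136535482436594 ((0.5890464782714844, 0.19384765625), (38.908016204833984, 38.21421432495117), 0.8171799182891846)
scene ang mod90 9.4 [(-180, 8), (0, 45), (10, 24), (20, 16), (90, 35), (100, 15)]
[ 0.61224369 -0.10374447  0.12725905] [ 3.13434937  0.0032974  -1.29265983] [-7.93496371 -2.97233615  4.26305382]
phi 13.8 deg  x 4.2 h 42.3  f 8.4 fz -4.3  tau 0.375
```

>>> move_arm(
  increments=[
    [0.002,0.0005,0,0,-0.001,0,0],
    [0.004,0.001,0,0,-0.001,0,0],
    [0.006,0.0016,0,0,-0.001,0,0],
  ],
)

```text
time_s: 21.38
tcp_pos: [0.6136, -0.1033, 0.1272]
orientation: [3.133, 0.003, -1.292]
contact_force: [-8.0, -3.1, 3.9]
width: 0.0007
```

>>> move_arm(
  increments=[
    [0.002,0.0005,0,0,-0.001,0,0],
    [0.004,0.001,0,0,-0.001,0,0],
    [0.006,0.0016,0,0,-0.001,0,0],
  ],
)

```text
time_s: 21.75
tcp_pos: [0.6149, -0.1029, 0.1271]
orientation: [3.131, 0.002, -1.292]
contact_force: [-9.0, -3.5, 3.3]
width: 0.0001
```

>>> move_arm(
  increments=[
    [0.002,0.0005,0,0,-0.001,0,0],
    [0.004,0.001,0,0,-0.001,0,0],
    [0.006,0.0016,0,0,-0.001,0,0],
  ],
)

```text
time_s: 22.12
tcp_pos: [0.6162, -0.1026, 0.1269]
orientation: [3.13, 0.002, -1.291]
contact_force: [-9.1, -3.7, 3.1]
width: 0.0004
```

```bash
python3 -c "
from h import *
from tq import rep
s=manip.sense();rep(s['tcp_pos'],s['contact_force'])"
```

```text
phi 19.4 deg  x 8.4 h 41.9  f 9.7 fz -3.1  tau 0.433
```

>>> move_arm(
  increments=[
    [0.002,0.0005,0,0,-0.001,0,0],
    [0.004,0.001,0,0,-0.002,0,0],
    [0.006,0.0016,0,0,-0.002,0,0],
  ],
)

```text
time_s: 22.5
tcp_pos: [0.6175, -0.1022, 0.1267]
orientation: [3.131, 0.001, -1.291]
contact_force: [-7.4, -4.7, 2.7]
width: 0.0005
```

>>> move_arm(
  increments=[
    [0.002,0.0005,0,0,-0.001,0,0],
    [0.004,0.001,0,0,-0.002,0,0],
    [0.006,0.0016,0,0,-0.002,0,0],
  ],
)

```text
time_s: 22.88
tcp_pos: [0.6187, -0.1019, 0.1266]
orientation: [3.133, -0.001, -1.291]
contact_force: [-9.2, -4.6, 3.0]
width: 0.0004
```

```bash
python3 -c "
from h import *
from tq import rep
s=manip.sense();rep(s['tcp_pos'],s['contact_force'])"
```

```text
phi 22.8 deg  x 11.0 h 41.6  f 10.1 fz -3.0  tau 0.453
```

>>> move_arm(
  increments=[
    [0.002,0.0005,0,0,-0.001,0,0],
    [0.004,0.001,0,0,-0.001,0,0],
    [0.006,0.0016,0,0,-0.001,0,0],
  ],
)

```text
time_s: 23.25
tcp_pos: [0.6199, -0.1015, 0.1263]
orientation: [3.131, -0.001, -1.29]
contact_force: [-8.4, -4.1, 2.7]
width: 0.0005
```

>>> move_arm(
  increments=[
    [0.002,0.0005,0,0,-0.001,0,0],
    [0.004,0.001,0,0,-0.001,0,0],
    [0.006,0.0016,0,0,-0.001,0,0],
  ],
)

```text
time_s: 23.62
tcp_pos: [0.6209, -0.1012, 0.1261]
orientation: [3.129, -0.001, -1.29]
contact_force: [-8.3, -4.4, 3.1]
width: 0.0003
```

```bash
python3 chk.py pics/g.png wrist scene; python3 -c "
from h import *
from tq import rep
s=manip.sense();rep(s['tcp_pos'],s['contact_force'])"
```

```text
23.625
wrist tubetop 58 0.10604158511210099 ((20.10774040222168, 0.8808555603027344), (2.3570547103881836, 16.270387649536133), 3.972006320953369)
wrist ang mod90 17.7 [(-60, 36), (0, 44), (10, 1068), (20, 500), (30, 4), (100, 742), (110, 259)]
scene jaw 1 8 [0.0214 0.0256 0.0282]
scene jaw -1 42 [-0.0284 -0.0241 -0.0204]
scene tubetop 18 0.11080556647216872 ((6.471773147583008, 1.7095470428466797), (23.75922203063965, 43.21149444580078), 14.795958518981934)
scene ang mod90 19.5 [(-160, 5), (10, 45), (20, 24), (30, 14), (100, 27), (110, 28)]
phi 26.0 deg  x 13.4 h 41.1  f 9.8 fz -3.7  tau 0.452
```

>>> move_arm(
  increments=[
    [0.002,0.0005,0.001,0,-0.002,0,0],
    [0.004,0.001,0.001,0.001,-0.003,-0.002,0],
    [0.006,0.0016,0.001,0.001,-0.003,-0.002,0],
    [0.008,0.0021,0.001,0.001,-0.003,-0.002,0],
  ],
)

```text
time_s: 24.22
tcp_pos: [0.6224, -0.1007, 0.1259]
orientation: [3.132, -0.0, -1.296]
contact_force: [-10.9, -4.6, 1.7]
width: 0.0005
```

>>> move_arm(
  increments=[
    [0.002,0.0005,0.0005,0,-0.001,0,0],
    [0.004,0.001,0.0005,0,-0.001,0,0],
    [0.006,0.0016,0.0005,0,-0.001,0,0],
  ],
)

```text
time_s: 24.6
tcp_pos: [0.623, -0.1004, 0.1256]
orientation: [3.13, -0.0, -1.295]
contact_force: [-10.1, -4.2, 2.7]
width: 0.0003
```

```bash
python3 -c "
from h import *
from tq import rep
s=manip.sense();rep(s['tcp_pos'],s['contact_force'])"
```

```text
phi 28.9 deg  x 15.5 h 40.6  f 10.8 fz -2.7  tau 0.481
```

>>> move_arm(
  increments=[
    [0.002,0.0005,0.001,0,-0.001,0,0],
    [0.004,0.001,0.001,0,-0.001,0,0],
    [0.006,0.0016,0.001,0,-0.001,0,0],
    [0.008,0.0021,0.001,0,-0.001,0,0],
  ],
)

```text
time_s: 25.1
tcp_pos: [0.6243, -0.1, 0.1254]
orientation: [3.126, -0.0, -1.295]
contact_force: [-9.8, -4.9, 2.1]
width: 0.0007
```

```bash
python3 -c "
from h import *
from tq import rep
for i in range(4):
  s=manip.sense();rep(s['tcp_pos'],s['contact_force']);manip.grab_frame('side')"
```

```text
phi 30.5 deg  x 16.8 h 40.4  f 10.8 fz -2.1  tau 0.469
phi 30.6 deg  x 16.9 h 40.4  f 10.9 fz -2.6  tau 0.482
phi 30.6 deg  x 16.9 h 40.3  f 11.7 fz -1.9  tau 0.504
phi 30.6 deg  x 16.9 h 40.3  f 11.4 fz -1.3  tau 0.483
```

>>> move_arm(
  increments=[
    [0.002,0.0005,0.001,0,-0.001,0,0],
    [0.004,0.001,0.001,0,-0.001,0,0],
    [0.006,0.0016,0.001,0,-0.001,0,0],
    [0.008,0.0021,0.001,0,-0.001,0,0],
  ],
)

```text
time_s: 25.8
tcp_pos: [0.6254, -0.0996, 0.125]
orientation: [3.122, -0.0, -1.294]
contact_force: [-10.7, -4.9, 1.4]
width: 0.0001
```

```bash
python3 -c "
from h import *
from tq import rep
for i in range(4):
  s=manip.sense();rep(s['tcp_pos'],s['contact_force']);manip.grab_frame('side')"
```

```text
phi 32.0 deg  x 18.0 h 40.0  f 11.6 fz -1.4  tau 0.490
phi 32.1 deg  x 18.0 h 40.0  f 12.0 fz -2.0  tau 0.514
phi 32.1 deg  x 18.0 h 40.0  f 11.8 fz -1.4  tau 0.496
phi 32.1 deg  x 18.0 h 40.0  f 11.8 fz -1.5  tau 0.497
```

>>> move_arm(
  increments=[
    [0.002,0.0005,0.001,0,-0.003,0,0],
    [0.004,0.001,0.002,0.001,-0.006,0,0],
    [0.006,0.0016,0.002,0.001,-0.006,0,0],
    [0.008,0.0021,0.002,0.001,-0.006,0,0],
    [0.01,0.0027,0.002,0.001,-0.006,0,0],
  ],
)

```text
time_s: 26.62
tcp_pos: [0.6268, -0.099, 0.1248]
orientation: [3.132, -0.001, -1.294]
contact_force: [-12.3, -5.8, 0.3]
width: 0.0006
```

```bash
python3 -c "
from h import *
from tq import rep
for i in range(4):
  s=manip.sense();rep(s['tcp_pos'],s['contact_force']);manip.grab_frame('side')"
```

```text
phi 33.9 deg  x 19.5 h 39.8  f 13.4 fz -0.3  tau 0.540
phi 34.0 deg  x 19.6 h 39.7  f 13.0 fz 0.2  tau 0.513
phi 34.0 deg  x 19.6 h 39.7  f 12.1 fz -0.1  tau 0.483
phi 33.9 deg  x 19.5 h 39.7  f 13.3 fz -0.7  tau 0.541
```

>>> move_arm(
  increments=[
    [0.002,0.0005,0.001,0,-0.001,0,0],
    [0.004,0.001,0.001,0,-0.001,0,0],
    [0.006,0.0016,0.001,0,-0.001,0,0],
    [0.008,0.0021,0.001,0,-0.001,0,0],
  ],
)

```text
time_s: 27.32
tcp_pos: [0.6276, -0.0988, 0.1243]
orientation: [3.128, -0.001, -1.293]
contact_force: [-12.5, -6.3, 1.2]
width: 0.0003
```

```bash
python3 -c "
from h import *
from tq import rep
for i in range(4):
  s=manip.sense();rep(s['tcp_pos'],s['contact_force']);manip.grab_frame('side')"
```

```text
phi 35.1 deg  x 20.3 h 39.3  f 13.7 fz -1.2  tau 0.564
phi 35.2 deg  x 20.4 h 39.2  f 12.4 fz -1.9  tau 0.527
phi 35.2 deg  x 20.4 h 39.2  f 11.3 fz -2.1  tau 0.487
phi 35.2 deg  x 20.4 h 39.3  f 11.4 fz -1.5  tau 0.479
```

>>> move_arm(
  increments=[
    [0.002,0.0005,0.001,0,-0.002,0,0],
    [0.004,0.001,0.002,0.001,-0.004,0,0],
    [0.006,0.0016,0.002,0.001,-0.004,0,0],
    [0.008,0.0021,0.002,0.001,-0.004,0,0],
    [0.01,0.0027,0.002,0.001,-0.004,0,0],
  ],
)

```text
time_s: 28.15
tcp_pos: [0.6289, -0.0983, 0.124]
orientation: [3.132, -0.001, -1.293]
contact_force: [-12.2, -6.1, 0.5]
width: 0.0005
```

```bash
python3 -c "
from h import *
from tq import rep
for i in range(4):
  s=manip.sense();rep(s['tcp_pos'],s['contact_force']);manip.grab_frame('side')"
```

```text
phi 36.8 deg  x 21.7 h 39.0  f 13.4 fz -0.5  tau 0.534
phi 36.9 deg  x 21.7 h 39.0  f 13.8 fz -0.3  tau 0.543
phi 36.9 deg  x 21.7 h 39.0  f 13.1 fz -0.5  tau 0.522
phi 36.9 deg  x 21.7 h 39.0  f 13.2 fz 0.1  tau 0.512
```

>>> move_arm(
  increments=[
    [0.002,0.0005,0.001,0,-0.001,0,0],
    [0.004,0.001,0.002,0,-0.002,0,0],
    [0.006,0.0016,0.002,0,-0.002,0,0],
    [0.008,0.0021,0.002,0,-0.002,0,0],
    [0.01,0.0027,0.002,0,-0.002,0,0],
  ],
)

```text
time_s: 28.98
tcp_pos: [0.63, -0.0978, 0.1237]
orientation: [3.129, -0.001, -1.292]
contact_force: [-12.7, -5.8, 1.3]
width: 0.0004
```

```bash
python3 -c "
from h import *
from tq import rep
for i in range(4):
  s=manip.sense();rep(s['tcp_pos'],s['contact_force']);manip.grab_frame('side')"
```

```text
phi 38.3 deg  x 23.0 h 38.7  f 13.8 fz -1.3  tau 0.561
phi 38.4 deg  x 23.0 h 38.7  f 12.9 fz -1.9  tau 0.543
phi 38.4 deg  x 23.0 h 38.7  f 12.9 fz -1.1  tau 0.525
phi 38.4 deg  x 23.0 h 38.7  f 14.1 fz -1.6  tau 0.583
```

>>> move_arm(
  increments=[
    [0.002,0.0005,0.001,0,-0.002,0,0],
    [0.004,0.001,0.002,0.001,-0.004,0,0],
    [0.006,0.0016,0.002,0.001,-0.004,0,0],
    [0.008,0.0021,0.002,0.001,-0.004,0,0],
    [0.01,0.0027,0.002,0.001,-0.004,0,0],
  ],
)

```text
time_s: 29.8
tcp_pos: [0.6312, -0.0973, 0.1235]
orientation: [3.133, -0.0, -1.292]
contact_force: [-12.4, -6.3, 1.6]
width: 0.0007
```

>>> move_arm(
  increments=[
    [0.002,0.0005,0.001,0,-0.001,0,0],
    [0.004,0.001,0.002,0,-0.002,0,0],
    [0.006,0.0016,0.002,0,-0.002,0,0],
    [0.008,0.0021,0.002,0,-0.002,0,0],
    [0.01,0.0027,0.002,0,-0.002,0,0],
  ],
)

```text
time_s: 30.42
tcp_pos: [0.6323, -0.0969, 0.1233]
orientation: [3.13, -0.001, -1.292]
contact_force: [-13.4, -6.8, 1.4]
width: 0.0003
```

```bash
python3 -c "
from h import *
from tq import rep
for i in range(6):
  s=manip.sense();rep(s['tcp_pos'],s['contact_force']);manip.grab_frame('side')"
```

```text
phi 41.1 deg  x 25.4 h 38.3  f 14.7 fz -1.4  tau 0.597
phi 41.1 deg  x 25.4 h 38.2  f 13.8 fz -1.2  tau 0.557
phi 41.1 deg  x 25.4 h 38.2  f 13.4 fz -1.9  tau 0.563
phi 41.1 deg  x 25.4 h 38.2  f 14.4 fz -0.7  tau 0.568
phi 41.1 deg  x 25.4 h 38.2  f 14.1 fz -1.3  tau 0.571
phi 41.1 deg  x 25.4 h 38.2  f 13.0 fz -1.7  tau 0.539
```

>>> move_arm(
  increments=[
    [-0.02,-0.0056,0.005,0,0,0,0],
    [-0.03,-0.008,0.1,0,0,0,0],
    [-0.08,-0.022,0.2,0,0,0,0],
    [-0.2,-0.053,0.3,0,0,0,0],
    [-0.3,-0.08,0.3,0,0,0,0],
  ],
)

```text
time_s: 31.35
tcp_pos: [0.4868, -0.1364, 0.276]
orientation: [3.135, -0.004, -1.291]
contact_force: [-0.0, -0.8, -0.3]
width: 0.0007
```

>>> move_arm(
  increments=[
    [-0.1,0,0,0,0,0,0],
    [-0.2,0.1,0,0,0,0,0],
    [-0.2,0.1,0,0,0,0,0],
    [-0.2,0.1,0,0,0,0,0],
  ],
)

```text
time_s: 31.85
tcp_pos: [0.3877, -0.0863, 0.2769]
orientation: [3.138, -0.005, -1.289]
contact_force: [-0.6, -1.0, 0.3]
width: 0.0004
```

```bash
python3 chk.py pics/i.png scene wrist side; python3 -c "
from h import *
s=manip.sense();print(s['tcp_pos'],s['contact_force'],s['joint_velocities'])"
```

```text
31.85
scene jaw 1 35 [0.0215 0.0258 0.0294]
scene jaw -1 41 [-0.0281 -0.0242 -0.0205]
scene tubetop 65 0.1101516111584735 ((-0.1351032257080078, 0.5578842163085938), (44.59275436401367, 39.624229431152344), 0.08146794140338898)
scene ang mod90 39.5 [(-60, 4), (-50, 43), (30, 10), (40, 16), (110, 6), (120, 46)]
wrist tubetop 871 0.11136248576576335 ((-0.14609718322753906, -0.6080074310302734), (40.1065788269043, 40.500274658203125), 0.3375583589076996)
side jaw 1 14 [0.017  0.0198 0.025 ]
side jaw -1 18 [-0.0338 -0.0292 -0.0233]
side tubetop 86 0.1105366845565085 ((-1.2917213439941406, -1.2530231475830078), (39.86745071411133, 43.65192794799805), 0.5174376368522644)
side ang mod90 39.3 [(-150, 10), (-140, 25), (-130, 8), (-60, 14), (-50, 27), (20, 12), (30, 25), (40, 6), (120, 20), (130, 5)]
[ 0.38811192 -0.08687707  0.27622058] [ 0.11768172 -0.00715364 -0.52959847] [-0.00356417  0.00703892  0.00302369  0.00028351  0.00547036  0.00311368]
```

```bash
python3 -c "
import cv2
a=cv2.imread('pics/i.png');cv2.imwrite('pics/j.png',cv2.resize(a,(800,200),interpolation=cv2.INTER_AREA))"
```

```text
(no output)
```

View pics/j.png

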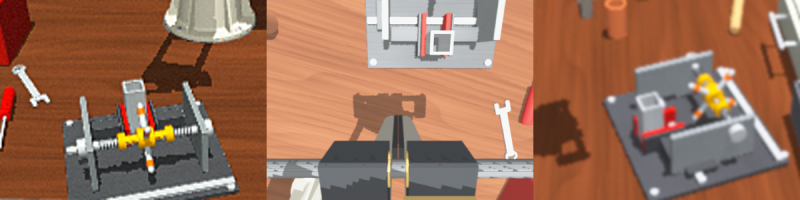

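```bash
python3 -c "
from rig import manip
print(manip.close_job())"
```

```text
the job is handed in; nothing more can be done
None
```

The tube is standing in the pocket, clamped between both jaws, and the job is handed in at about 32 s of the 72 s allowed. I gripped the tube, set it down and let go, then turned the turnbuckle about 2.9 rad in two pushes on its spokes with the closed fingers. After that I backed the arm well clear.

**Tube position:** After release the wrist camera put it within about 0.3 mm of the pocket, square to the clamp. In the last check it was within about 0.7 mm (wrist and scene cameras; the side camera read 1.8 mm) and upright. The jaws were drawn in on both sides. The arm read no contact force.

**Grip:** I can only estimate it, and the estimates do not fully agree:

| Source | Estimated grip |
|---|---|
| Rise in turning moment, from about 0.41 to 0.57 N m (noise about 0.03) | 40–45 N |
| Angle turned past the first sign of bite | about 50 N |
| Camera measurement of the starting gap and total turn (less precise, ±25 N) | about 85 N |

All three are between the 20 N needed and the 120 N that dents the tube, though the camera figure is just above the 80 N "good" limit. I relied on the first two.

**Spoke contact:** One push pressed on a spoke with about 80 N for a moment, when it jammed at a steep angle, and then freed itself. This was at the fingers and below the 120 N wrist limit.

**Bystanders:** I did not re-measure them at the end. No unexpected contact showed up in the force readings.

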